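# Pin the swivel lamp arm on the station workbench

### The arm

A 6-joint arm with a two-finger parallel gripper is mounted at the origin on the work surface. World frame = base frame: x ahead of the robot, y to its left, z up, the work surface at z = 0. Lengths are in m, angles in degrees, forces in N, time in s.
With the tool pointing down it reaches from about 0.25 to 0.775 m from the base axis. Payload 4 kg.
Tool frame: the origin (TCP) lies between the finger pads; the fingertips stand 14 mm ahead of it and the grasp point (between the pads) lies 5 mm behind it; y points along the fingers, x is the direction in which the jaws open and shut, and the axes are right-handed (so a half turn about y gives the same grasp; the last joint's range is limited). The gripper opens to 94 mm and grips with 3 to 60 N. Pads are 16 mm wide; open, the fingers measure 119 mm over their backs; the gripper's body (75 mm by 177 mm) begins 78 mm behind the grasp point.
Start: joints at [-76.209, 4.996, 78.535, -0, 96.463, -5.907], TCP at [0.185, -0.518, 0.22] pointing down, gripper open.
Joint ranges: [-177.83, 177.83], [-43.37, 116.18], [15.69, 146.23], [-61.86, 241.86], [9.47, 152.12], [-147.06, 147.06]. Speed limits (degrees/s): [159.86, 159.86, 180, 180, 180, 180].

### API

Orientations are given as a 3x3 rotation matrix whose columns are the frame's x, y, z axes.
In Python, from workcell import r gives the robot as it stands. The module is installed in compiled form; this text tells all that it offers.
- The arm moves only by the tool move_arm, never from a script. Its argument "plan" is a list of rows, each an object of numbers: "rx", "ry", "rz": the turn, a rotation vector about the tool's x, y, z in units of 6 degrees (1.0 is 6 degrees); "dx", "dy", "dz": the shift along the tool's x, y, z in units of 25 mm (1.0 is 25 mm); "jaw": the finger opening in mm, from 0 to 94. A call has exactly 5 rows; each row is the pose to reach, as a shift and turn from the pose commanded when the call began, along the tool's axes at that moment; what a row does not reach only later rows make up. A row lasts 1/12 s, in which the tool goes at most 41.7 mm and 7.16 degrees, less where a joint would pass 70% of its speed; a pose out of reach is approached as far as the arm can. A call with a gripper value outside its range is refused whole. The fingers move at their own pace and stop on an object; "grip_force" is the grip in N (left out, the last holds). Time passes only in rows, so rows that repeat a pose let the fingers close, or fill a call up. It gives the time, the measured TCP pose, the force and the opening at its end, in the units of the state.
- r.get_state(): the state, without advancing time (a new reading comes with each control period).
- r.camera(name): name is "scene" or "top"; returns the picture (480x640x3 uint8, red, green, blue); there is no depth.
- r.get_calibration(name): a dict with "vfov" (degrees; the focal length in pixels is half the picture's height over the tangent of half this angle, whatever the lens; pixels are square), "cx", "cy" (the principal point, pixels), "R" (3x3) and "t" (3): a world point X has camera coordinates R X + t. Camera axes: x right, y down, z forward; pixel columns grow to the right and rows downward; lengths in m; the calibration is good to about 2 mm. A picture is of the moment at which its call begins. get_calibration takes no time and is no camera call.
- r.finish_job(): hands the job in, once; it reports no verdict.
The state is a dict: "time_s": time; "joints": joint angles; "joint_velocities": joint speeds; "tau": joint torques, N m; "position": TCP position; "orientation": TCP orientation; "contact_force": force on the tool from outside, world axes, zero at the start; "moment": the same for the moment, N m; "finger_gap": finger opening in m.
Only numpy, scipy, OpenCV 4.12 (cv2) and the standard library are available. Lean on these libraries where they do the work, as an engineer would, in place of code of your own. Each camera call takes 0.05 s, during which the arm holds its last target.

### The job

Swing the lamp's swivel arm round by its upright post until the hole in the arm lies over the hole in the base below, then take the lock pin with the straight round grip from the rack (not the one with the T-bar or the ball) and push it down through both holes until its flange rests on the arm. Let go and leave it there.

Things in the scene. Friction and masses are not known exactly. Their poses are not given: they have to be found in the camera images.
- lock_pin: Steel pin, one of 3 upright in a row (66 mm apart) in a grey rack 50 mm high. From origin (tip) up z: shank d16 x 40 mm with tapered tip, flange d52 x 6, straight round grip d26 x 40, grooved; 86 mm tall, 0.15 kg. Bystander pins: same shank and flange, T-bar or ball head, 88 mm tall at most. x: along the row. Starts with flange on rack, tip 10 mm above table; a 45 mm lift clears the rack.
- lock_hole (a point): Centre of the lock hole's mouth (round, d32 mm, right through) in the top face of the grey base block (250 x 70 x 30 mm, fixed, its yaw varies). x: level, from the arm's pivot axis out to this hole, the pivot being 80 mm back along -x; z up. The arm is 12 mm thick and turns flat on the base, its top 42 mm above the table. With the pin home, its tip is 28 mm below this point.
- swivel (a joint): Turn of the aluminium arm (250 x 56 mm) about its pivot, rad, counterclockwise from above positive; 0 = its own d32 hole (80 mm from the pivot) exactly over the base's hole. Starts 0.6 to 1.2; stops at -0.6 and 1.4, not at 0. Stays where left; turning takes 0.25 N m. A black lamp head (36 mm cube, top 95 mm above the table) stands on the arm over the pivot.
- post_top (a point): Centre of the top of the upright round post (d24 x 50 mm, aluminium, grooved) by which the arm is turned; top 92 mm above the table. It stands on the arm 95 mm from the pivot, on the side away from the arm's hole. x: along the arm from the post towards the pivot; z up.
Not all that is in view belongs to the job. What is shaped like the lock_pin but brown, purple or yellow is not meant.

How it is judged (in metres and radians):
On the way:
1. the arm's hole is turned over the base's lock hole (swivel within 0.2 rad of 0) (value of joint swivel between -0.2 and 0.2 rad), for 0.2 s.
At the end, for the whole second after the job is handed in: The swivel arm is within 0.2 rad of lined up, and the lock pin stands at rest through both holes: its tip at least 20 mm below the base's top face (28 mm when home), within 15 mm of the lock hole's centre sideways, and within 0.2 rad of upright (all of step 1 and z of lock_pin in the frame of lock_hole below -0.02 m and horizontal distance between lock_pin and lock_hole below 0.015 m and angle between lock_pin's own z axis and vertical below 0.2 rad and linear speed of lock_pin below 0.02 m/s and velocity of joint swivel between -0.05 and 0.05 rad/s); the robot touches nothing.
It also fails if it takes over 48 s, if anything falls off the work surface, if the arm or the gripper's body presses on something with over 40 N, if the wrist force passes 120 N, or if a joint passes its speed limit or range.

## Working session

There is one attempt and no reset: what is moved stays moved. The work goes in short steps, Python scripts to look and compute and a tool call to move; the robot and the scene stay as the last step left them, time stands still between calls to the robot, and variables do not carry over. Pictures are saved under pics/ and viewed, and the job is handed in when it is done.

Besides the shell and the picture viewer there is one more tool, called after "Request:" as name(argument=value, ...) on one line, values as JSON. move_arm: Moves the arm, as the interface text tells. Its arguments: {"type":"object","properties":{"plan":{"type":"array","items":{"type":"object","properties":{"rx":{"type":"number"},"ry":{"type":"number"},"rz":{"type":"number"},"dx":{"type":"number"},"dy":{"type":"number"},"dz":{"type":"number"},"jaw":{"type":"number"}}}},"grip_force":{"type":"number"}},"required":["plan"]}

```bash
mkdir -p pics; python3 - <<'E'
from workcell import r
import cv2
for n in("scene","top"):
    cv2.imwrite(f"pics/{n}0.png",r.camera(n)[:,:,::-1]); print(n,r.get_calibration(n))
s=r.get_state();print(s)
E
```

```text
scene {'vfov': 43.6826774457452, 'cx': 327.56417592199006, 'cy': 241.44274788079542, 'R': array([[-0.82773511,  0.56108955, -0.00575405],
       [ 0.38251877,  0.5567406 , -0.73737324],
       [-0.41052891, -0.61255075, -0.67546103]]), 't': array([ 0.49755434, -0.19277727,  1.3425522 ])}
top {'vfov': 49.12668119648517, 'cx': 310.4097122825228, 'cy': 235.46419251669008, 'R': array([[ 5.30415061e-04, -9.99883898e-01, -1.52285887e-02],
       [-9.81312190e-01,  2.40986899e-03, -1.92407322e-01],
       [ 1.92421682e-01,  1.50460554e-02, -9.81196979e-01]]), 't': array([0.04259907, 0.60536593, 0.92338365])}
{'time_s': 0.1, 'joints': array([-7.62104873e+01,  5.03528328e+00,  7.86137996e+01, -1.97459549e-03,
        9.64638075e+01, -5.90559040e+00]), 'joint_velocities': array([ 0.00246201, -0.10041709, -0.21182079,  0.04649195,  0.04367492,
        0.12563405]), 'tau': array([ 2.50609672e-03, -3.41251481e+01, -3.03300941e+01,  7.20805954e-02,
        3.03587120e-02, -9.47814669e-05]), 'position': array([ 0.18524676, -0.51737421,  0.21843754]), 'orientation': array([[ 3.37010678e-01, -5.02891422e-04,  9.41500691e-01],
       [-9.41498778e-01,  1.90535797e-03,  3.37011011e-01],
       [-1.96337579e-03, -9.99998058e-01,  1.68654323e-04]]), 'contact_force': array([-0.00959942,  0.80474102,  0.86703402]), 'moment': array([-0.03435801, -0.07178051, -0.03570205]), 'finger_gap': 0.09372296616135631}
```

View pics/scene0.png

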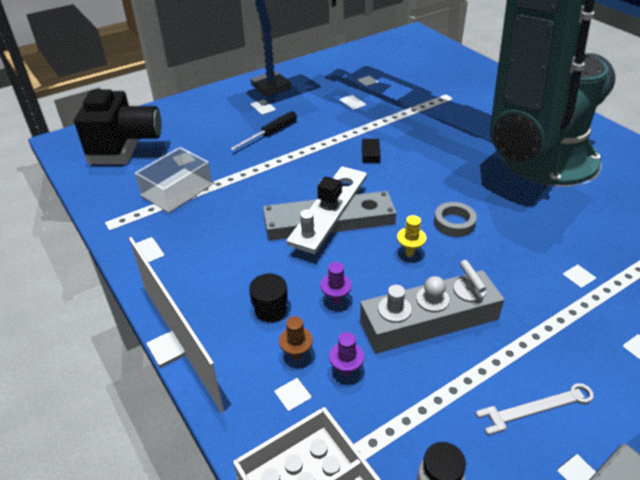

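View pics/top0.png

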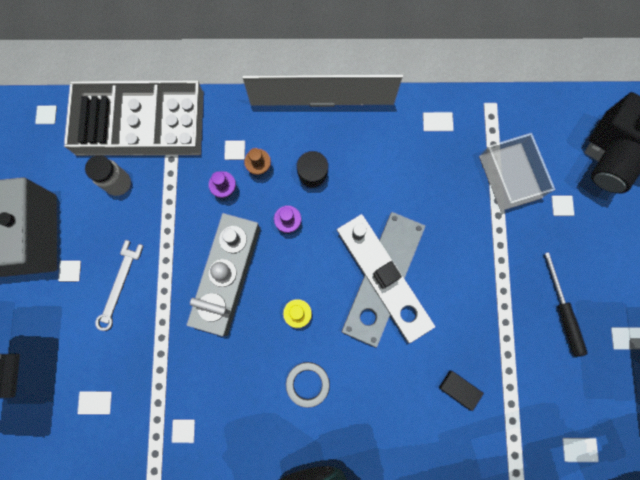

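```bash
cat > h.py <<'E'
import numpy as np,cv2
from workcell import r
def K(n):
    c=r.get_calibration(n);f=240/np.tan(np.radians(c['vfov']/2));return c,f
def ray(n,uv,z):
    c,f=K(n);d=c['R'].T@np.array([(uv[0]-c['cx'])/f,(uv[1]-c['cy'])/f,1.]);o=-c['R'].T@c['t']
    return o+d*(z-o[2])/d[2]
def proj(n,X):
    c,f=K(n);p=c['R']@np.array(X)+c['t'];return p[:2]/p[2]*f+[c['cx'],c['cy']]
E
python3 - <<'E'
from h import *
for n,uv,z in [("top",(232,235),.096),("top",(232,238),.056),("top",(358,231),.092),("top",(368,317),.03),("top",(409,313),.042),("top",(386,275),.095),
 ("scene",(396,291),.096),("scene",(307,214),.092),("scene",(370,204),.03),("scene",(345,182),.042)]:
    print(n,uv,z,ray(n,uv,z).round(4))
# crops
for n,(x,y,w,h),k in [("top",(180,190,270,170),3),("scene",(250,150,270,200),3)]:
    im=cv2.imread(f"pics/{n}0.png")[y:y+h,x:x+w];cv2.imwrite(f"pics/{n}0c.png",cv2.resize(im,(w*29//10,h*29//10),interpolation=cv2.INTER_CUBIC))
E
```

```text
top (232, 235) 0.096 [0.5994 0.1829 0.096 ]
top (232, 238) 0.056 [0.6015 0.1895 0.056 ]
top (358, 231) 0.092 [ 0.607  -0.0445  0.092 ]
top (368, 317) 0.03 [ 0.4557 -0.0652  0.03  ]
top (409, 313) 0.042 [ 0.4625 -0.1398  0.042 ]
top (386, 275) 0.095 [ 0.5267 -0.0925  0.095 ]
scene (396, 291) 0.096 [0.6054 0.1929 0.096 ]
scene (307, 214) 0.092 [ 0.6159 -0.0417  0.092 ]
scene (370, 204) 0.03 [ 0.4592 -0.0611  0.03  ]
scene (345, 182) 0.042 [ 0.4675 -0.1341  0.042 ]
```

View pics/top0c.png

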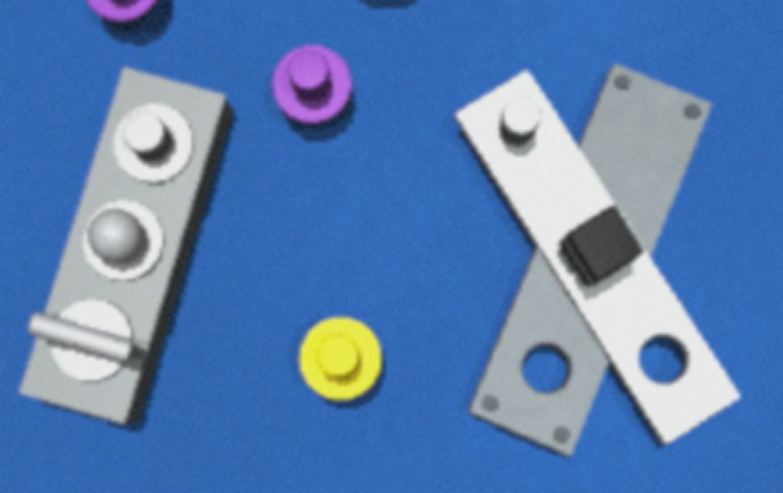

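View pics/scene0c.png

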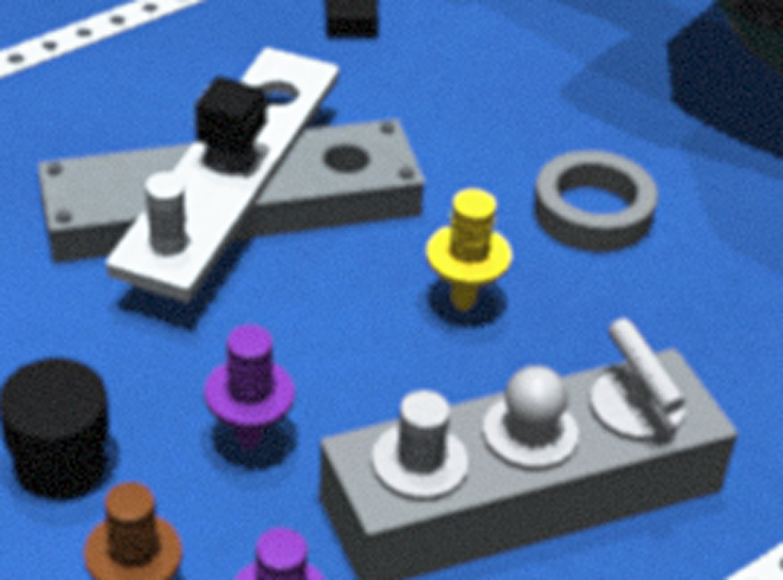

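```bash
python3 - <<'E'
from h import *
def fit(n,box,lo,hi,z,tag,dark):
    x,y,w,h=box;im=cv2.imread(f"pics/{n}0.png")
    hsv=cv2.cvtColor(im,cv2.COLOR_BGR2HSV)[y:y+h,x:x+w]
    k=8
    big=cv2.resize(hsv if 0 else im[y:y+h,x:x+w],None,fx=k,fy=k,interpolation=cv2.INTER_CUBIC)
    g=big[:,:,2]  # red channel: blue table dark, metal bright
    m=((g>lo)&(g<hi)).astype(np.uint8)*255
    cs,_=cv2.findContours(m,cv2.RETR_LIST,cv2.CHAIN_APPROX_NONE)
    cs=[c for c in cs if cv2.contourArea(c)>k*k*30]
    for c in cs:
        e=cv2.fitEllipse(c); uv=(x+(e[0][0]+.5)/k-.5,y+(e[0][1]+.5)/k-.5)
        print(n,tag,np.round(uv,2),np.round(np.array(e[1])/k,1),ray(n,uv,z).round(4))
fit("top",(352,300,32,34),0,95,.03,"basehole",1)
fit("top",(394,300,28,28),0,120,.042,"armhole",1)
fit("top",(215,222,34,34),190,256,.056,"flange",0)
fit("top",(345,222,28,20),195,256,.092,"post?",0)
fit("scene",(356,192,30,24),0,85,.03,"basehole",1)
fit("scene",(376,285,40,40),180,256,.096,"flange",0)
im=cv2.imread("pics/top0.png")
print(im[316,350:390,2]);print(im[313,394:424,2]);print(im[230,345:372,2]);print(im[239,212:256,2]);print(im[204,352:390,2])
im=cv2.imread("pics/scene0.png");print(im[204,350:390,2])
for p in [(20+0,0)]:pass
# rack pitch check flanges
E
```

```text
top basehole [367.96 316.43] [16.3 16.8] [ 0.4567 -0.0651  0.03  ]
top armhole [408.35 313.36] [16.  16.6] [ 0.4618 -0.1385  0.042 ]
top flange [233.4  240.32] [13.7 15.8] [0.5971 0.1867 0.056 ]
top flange [232.01 238.48] [26.7 27.9] [0.6006 0.1894 0.056 ]
top post? [358.06 232.03] [22.8 29.6] [ 0.6051 -0.0446  0.092 ]
scene basehole [368.94 204.31] [ 8.7 15. ] [ 0.4615 -0.0615  0.03  ]
scene flange [394.42 307.77] [23.4 31.9] [0.6286 0.2179 0.096 ]
scene flange [396.3  290.49] [11.7 16.3] [0.6044 0.1923 0.096 ]
[169 166 167 165 166 165 164 164 154 130  80  53  52  49  54  50  51  51
  53  51  52  53  48  45  46  56  86 133 162 164 166 165 162 161 161 162
 165 162 143  95]
[232 233 232 233 230 213 136  68  56  55  53  55  54  50  47  42  48  47
  35  36  31  41  88 158 218 230 232 232 232 233]
[234 233 233 233 233 233 226 192 170 221 232 233 233 231 233 233 232 233
 232 232 230 226 229 232 232 231 222]
[ 55  96 147 172 179 180 186 211 227 225 213 193 205 224 231 233 232 231
 232 232 228 212 164 101  69  52  59  88 155 220 233 232 231 221 175 175
 180 186 180 171 140  82  44  39]
[53 53 52 51 52 55 55 52 51 51 57 52 51 52 54 52 55 54 53 51 52 50 52 54
 49 55 56 51 51 55 54 51 49 54 49 51 53 51]
[158 159 161 162 158 163 159 162 163 160 146 105  61  37  44  49  48  51
  52  55  61  49  54  57  43  51  66 112 150 159 161 162 163 158 158 156
 158 152 162 160]
```

The straight-grip pin is at about (232,238) in top, the post at (358,231), the base hole at (368,316) and the arm hole at (408,313). The swivel works out to about 0.98 rad. First I'll turn the tool to the world axes and head towards the post.

Request:
move_arm(plan=[{"ry": 0.7,"dx": -0.5,"dz": 1.0},{"ry": 1.4,"dx": -1.0,"dz": 2.0},{"ry": 2.1,"dx": -1.4,"dz": 3.1},{"ry": 2.7,"dx": -1.9,"dz": 4.1},{"ry": 3.28,"dx": -2.4,"dz": 5.1,"jaw": 60}])

```text
invalid input at $.plan[0]: expected keys rx, ry, rz, dx, dy, dz, jaw
```

```bash
python3 - <<'E'
from h import *
s=r.get_state();print(s['position'].round(4),s['orientation'].round(3),s['finger_gap'],s['time_s'])
E
```

```text
[ 0.1852 -0.5174  0.2184] [[ 0.337 -0.001  0.942]
 [-0.941  0.002  0.337]
 [-0.002 -1.     0.   ]] 0.09372296616135631 0.1
```

Request:
move_arm(plan=[{"rx": 0,"rz": 0,"dy": 0,"jaw": 60,"ry": 0.7,"dx": -0.5,"dz": 1.0},{"rx": 0,"rz": 0,"dy": 0,"jaw": 60,"ry": 1.4,"dx": -1.0,"dz": 2.0},{"rx": 0,"rz": 0,"dy": 0,"jaw": 60,"ry": 2.1,"dx": -1.4,"dz": 3.1},{"rx": 0,"rz": 0,"dy": 0,"jaw": 60,"ry": 2.7,"dx": -1.9,"dz": 4.1},{"rx": 0,"rz": 0,"dy": 0,"jaw": 60,"ry": 3.28,"dx": -2.4,"dz": 5.1}], grip_force=15)

```text
time_s: 0.52
position: [0.2858, -0.4171, 0.2188]
orientation: [[-0.003, -0.0, 1.0], [-1.0, 0.001, -0.003], [-0.001, -1.0, -0.0]]
contact_force: [-0.1, -0.1, 0.1]
finger_gap: 0.0641
```

Request:
move_arm(plan=[{"rx": 0,"ry": 0,"rz": 0,"dx": -1,"dy": 0,"dz": 0.9,"jaw": 60},{"rx": 0,"ry": 0,"rz": 0,"dx": -2,"dy": 0,"dz": 1.8,"jaw": 60},{"rx": 0,"ry": 0,"rz": 0,"dx": -3,"dy": 0,"dz": 2.7,"jaw": 60},{"rx": 0,"ry": 0,"rz": 0,"dx": -4,"dy": 0,"dz": 3.6,"jaw": 60},{"rx": 0,"ry": 0,"rz": 0,"dx": -5,"dy": 0,"dz": 4.4,"jaw": 60}])

```text
time_s: 0.93
position: [0.396, -0.2917, 0.2189]
orientation: [[0.0, -0.0, 1.0], [-1.0, 0.001, 0.0], [-0.001, -1.0, -0.0]]
contact_force: [0.4, 0.6, -0.3]
finger_gap: 0.0602
```

Request:
move_arm(plan=[{"rx": 0,"ry": 0,"rz": 0,"dx": -1,"dy": 0,"dz": 0.9,"jaw": 60},{"rx": 0,"ry": 0,"rz": 0,"dx": -2,"dy": 0,"dz": 1.8,"jaw": 60},{"rx": 0,"ry": 0,"rz": 0,"dx": -3,"dy": 0,"dz": 2.7,"jaw": 60},{"rx": 0,"ry": 0,"rz": 0,"dx": -4,"dy": 0,"dz": 3.6,"jaw": 60},{"rx": 0,"ry": 0,"rz": 0,"dx": -5,"dy": 0,"dz": 4.4,"jaw": 60}])

```text
time_s: 1.35
position: [0.5059, -0.1667, 0.2189]
orientation: [[0.001, -0.001, 1.0], [-1.0, 0.0, 0.001], [-0.0, -1.0, -0.001]]
contact_force: [0.4, -1.0, 1.0]
finger_gap: 0.0598
```

Request:
move_arm(plan=[{"rx": 0,"ry": 0,"rz": 0,"dx": -1,"dy": 0,"dz": 0.9,"jaw": 60},{"rx": 0,"ry": 0,"rz": 0,"dx": -2,"dy": 0,"dz": 1.8,"jaw": 60},{"rx": 0,"ry": 0,"rz": 0,"dx": -3,"dy": 0.6,"dz": 2.7,"jaw": 60},{"rx": 0,"ry": 0,"rz": 0,"dx": -4,"dy": 1.2,"dz": 3.6,"jaw": 60},{"rx": 0,"ry": 0,"rz": 0,"dx": -5,"dy": 1.8,"dz": 4.2,"jaw": 60}])

```text
time_s: 1.77
position: [0.6115, -0.0417, 0.1733]
orientation: [[0.001, 0.0, 1.0], [-1.0, -0.0, 0.001], [0.0, -1.0, 0.0]]
contact_force: [-0.5, -1.1, -0.6]
finger_gap: 0.06
```

```bash
python3 - <<'E'
from h import *
a=r.camera("top");b=r.camera("scene");s=r.get_state();print(s['position'].round(4),s['finger_gap'],s['time_s'])
A=cv2.resize(a[170:350,260:460],(800,720))[:600,:,::-1];cv2.imwrite("pics/t1.png",A)
cv2.imwrite("pics/s1.png",cv2.resize(b[120:270,220:420],(800,600))[:,:,::-1])
E
```

```text
[ 0.6096 -0.0391  0.1695] 0.05999281574332762 1.8667
```

View pics/t1.png

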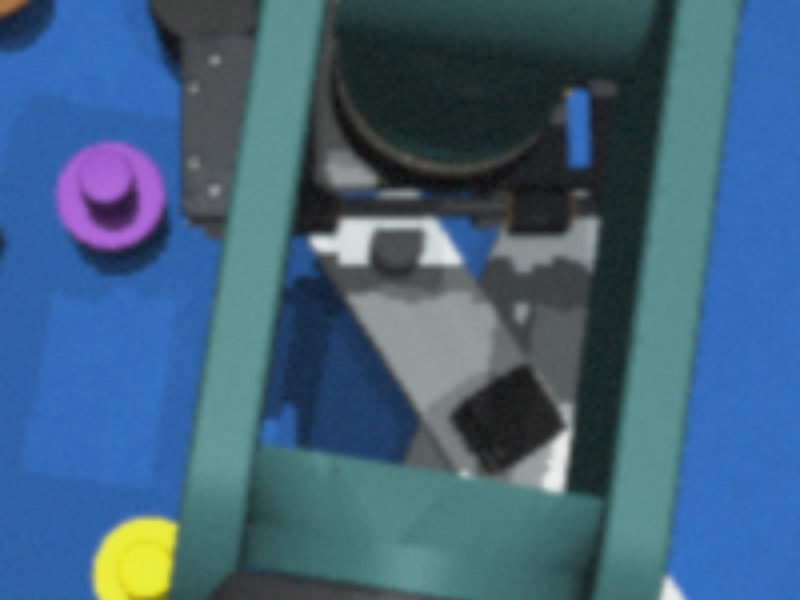

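View pics/s1.png

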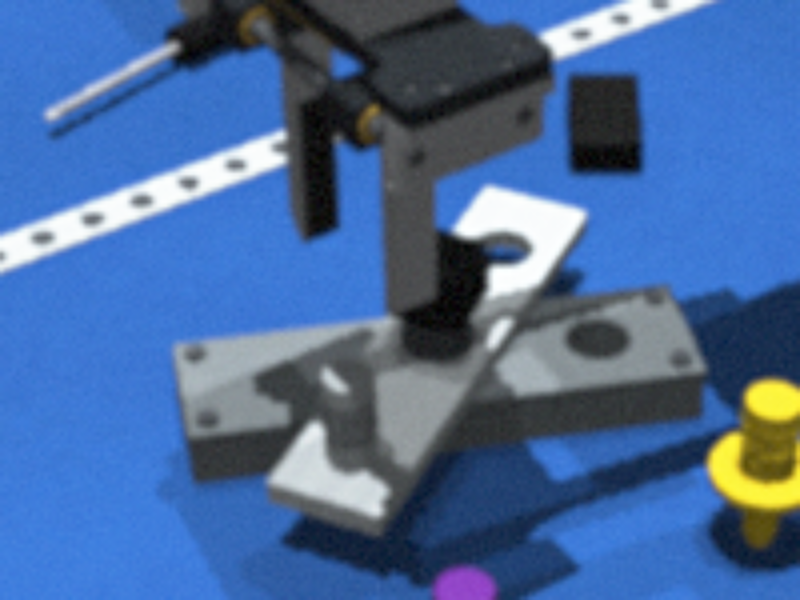

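```bash
python3 - <<'E'
from h import *
p=np.array([.6096,-.0391,.1555])
for dy in(.03,.0425,-.03,-.0425):
  for dx in(-.008,.008):
    q=proj("scene",p+[dx,dy,0]);print(dx,dy,((q-[220,120])*4).round(0))
print([(q.round(1)) for q in [proj("top",(.612,-.043,.092)),proj("scene",(.612,-.043,.092))]])
E
```

```text
-0.008 0.03 [415. 288.]
0.008 0.03 [383. 301.]
-0.008 0.0425 [432. 303.]
0.008 0.0425 [399. 317.]
-0.008 -0.03 [337. 217.]
0.008 -0.03 [306. 230.]
-0.008 -0.0425 [322. 203.]
0.008 -0.0425 [290. 216.]
[array([357.1, 228.3]), array([308.5, 212.8])]
```

Request:
move_arm(plan=[{"rx": 0,"ry": 0,"rz": 0,"dx": 0,"dy": 0.8,"dz": 0,"jaw": 60},{"rx": 0,"ry": 0,"rz": 0,"dx": 0,"dy": 1.6,"dz": 0,"jaw": 60},{"rx": 0,"ry": 0,"rz": 0,"dx": 0,"dy": 2.4,"dz": 0,"jaw": 60},{"rx": 0,"ry": 0,"rz": 0,"dx": 0,"dy": 3.2,"dz": 0,"jaw": 60},{"rx": 0,"ry": 0,"rz": 0,"dx": 0,"dy": 3.85,"dz": 0,"jaw": 60}])

```text
time_s: 2.28
position: [0.609, -0.0441, 0.0767]
orientation: [[-0.0, -0.002, 1.0], [-1.0, -0.0, -0.0], [0.0, -1.0, -0.002]]
contact_force: [0.5, 0.9, -0.2]
finger_gap: 0.06
```

Request:
move_arm(plan=[{"rx": 0,"ry": 0,"rz": 0,"dx": 0,"dy": 0,"dz": 0,"jaw": 15},{"rx": 0,"ry": 0,"rz": 0,"dx": 0,"dy": 0,"dz": 0,"jaw": 15},{"rx": 0,"ry": 0,"rz": 0,"dx": 0,"dy": 0,"dz": 0,"jaw": 15},{"rx": 0,"ry": 0,"rz": 0,"dx": 0,"dy": 0,"dz": 0,"jaw": 15},{"rx": 0,"ry": 0,"rz": 0,"dx": 0,"dy": 0,"dz": 0,"jaw": 15}], grip_force=6)

```text
time_s: 2.7
position: [0.611, -0.0438, 0.0802]
orientation: [[0.0, 0.003, 1.0], [-1.0, -0.001, 0.0], [0.001, -1.0, 0.003]]
contact_force: [-1.7, -4.5, 0.9]
finger_gap: 0.0301
```

```bash
python3 - <<'E'
from h import *
b=r.camera("scene");s=r.get_state();print(s['position'].round(4),s['finger_gap'],s['time_s'],s['contact_force'])
cv2.imwrite("pics/s2.png",cv2.resize(b[120:270,220:420],(800,600))[:,:,::-1])
E
```

```text
[ 0.6106 -0.0447  0.0801] 0.026066540232678882 2.75 [-2.90884841 -5.04093937  2.12379205]
```

View pics/s2.png

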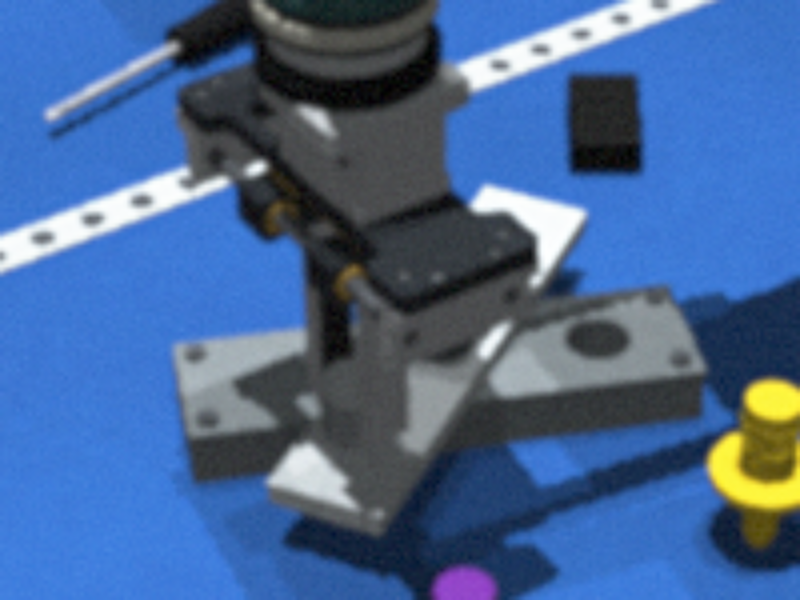

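Request:
move_arm(plan=[{"rx": 0,"ry": 0,"rz": 0,"dx": 0.3,"dy": 0,"dz": 0.2,"jaw": 28},{"rx": 0,"ry": 0,"rz": 0,"dx": 0.65,"dy": 0,"dz": 0.37,"jaw": 28},{"rx": 0,"ry": 0,"rz": 0,"dx": 1.0,"dy": 0,"dz": 0.48,"jaw": 28},{"rx": 0,"ry": 0,"rz": 0,"dx": 1.35,"dy": 0,"dz": 0.56,"jaw": 28},{"rx": 0,"ry": 0,"rz": 0,"dx": 1.7,"dy": 0,"dz": 0.6,"jaw": 28}])

```text
time_s: 3.17
position: [0.6278, -0.0851, 0.0791]
orientation: [[0.001, 0.005, 1.0], [-1.0, 0.003, 0.001], [-0.003, -1.0, 0.005]]
contact_force: [2.6, 4.1, 1.0]
finger_gap: 0.0281
```

Request:
move_arm(plan=[{"rx": 0,"ry": 0,"rz": 0,"dx": 0.35,"dy": 0,"dz": 0.02,"jaw": 28},{"rx": 0,"ry": 0,"rz": 0,"dx": 0.7,"dy": 0,"dz": 0,"jaw": 28},{"rx": 0,"ry": 0,"rz": 0,"dx": 1.1,"dy": 0,"dz": -0.06,"jaw": 28},{"rx": 0,"ry": 0,"rz": 0,"dx": 1.45,"dy": 0,"dz": -0.16,"jaw": 28},{"rx": 0,"ry": 0,"rz": 0,"dx": 1.75,"dy": 0,"dz": -0.27,"jaw": 28}])

```text
time_s: 3.58
position: [0.6182, -0.1306, 0.0781]
orientation: [[-0.0, 0.0, 1.0], [-1.0, 0.0, -0.0], [-0.0, -1.0, 0.0]]
contact_force: [2.1, 3.1, -0.1]
finger_gap: 0.028
```

Request:
move_arm(plan=[{"rx": 0,"ry": 0,"rz": 0,"dx": 0,"dy": 0,"dz": 0,"jaw": 15},{"rx": 0,"ry": 0,"rz": 0,"dx": 0,"dy": 0,"dz": 0,"jaw": 15},{"rx": 0,"ry": 0,"rz": 0,"dx": 0,"dy": 0,"dz": 0,"jaw": 15},{"rx": 0,"ry": 0,"rz": 0,"dx": 0,"dy": 0,"dz": 0,"jaw": 15},{"rx": 0,"ry": 0,"rz": 0,"dx": 0,"dy": 0,"dz": 0,"jaw": 15}])

```text
time_s: 4.0
position: [0.6177, -0.1304, 0.078]
orientation: [[0.0, -0.001, 1.0], [-1.0, -0.002, 0.0], [0.002, -1.0, -0.001]]
contact_force: [-2.2, -3.1, -0.1]
finger_gap: 0.0236
```

```bash
python3 - <<'E'
from h import *
b=r.camera("scene");s=r.get_state();print(s['position'].round(4),s['finger_gap'],s['time_s'],s['contact_force'])
cv2.imwrite("pics/s3.png",cv2.resize(b[120:270,220:420],(800,600))[:,:,::-1])
E
```

```text
[ 0.6178 -0.1303  0.078 ] 0.023758916828922966 4.05 [-0.75357227 -3.20625335  0.21829895]
```

View pics/s3.png

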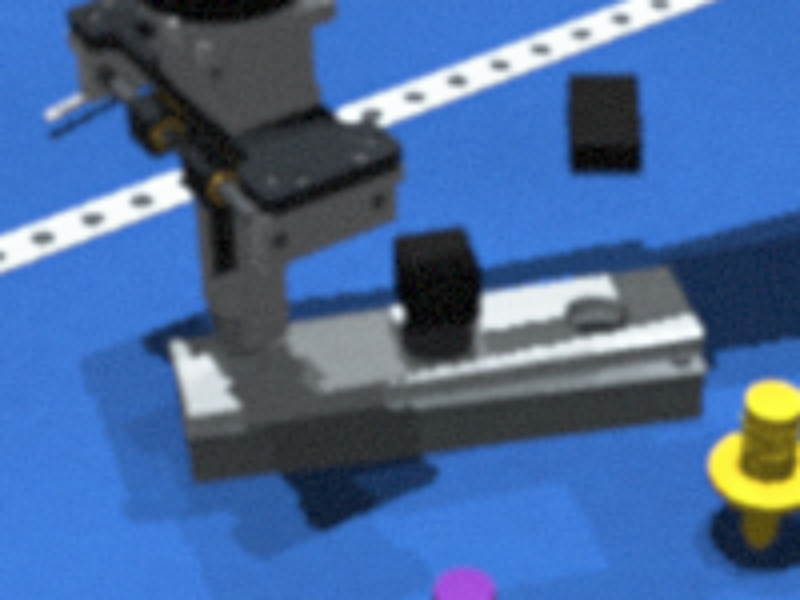

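Request:
move_arm(plan=[{"rx": 0,"ry": 0,"rz": 0,"dx": 0,"dy": 0,"dz": 0,"jaw": 60},{"rx": 0,"ry": 0,"rz": 0,"dx": 0,"dy": 0,"dz": 0,"jaw": 60},{"rx": 0,"ry": 0,"rz": 0,"dx": 0,"dy": 0,"dz": 0,"jaw": 60},{"rx": 0,"ry": 0,"rz": 0,"dx": 0,"dy": -1,"dz": 0,"jaw": 60},{"rx": 0,"ry": 0,"rz": 0,"dx": 0,"dy": -2.3,"dz": 0,"jaw": 60}])

```text
time_s: 4.47
position: [0.616, -0.1281, 0.1319]
orientation: [[0.001, -0.009, 1.0], [-1.0, 0.003, 0.001], [-0.003, -1.0, -0.009]]
contact_force: [-0.8, -0.4, -0.3]
finger_gap: 0.054
```

Request:
move_arm(plan=[{"rx": 0,"ry": 0,"rz": 0,"dx": -0.5,"dy": -1.2,"dz": 0,"jaw": 60},{"rx": 0,"ry": 0,"rz": 0,"dx": -2,"dy": -2.2,"dz": 0,"jaw": 60},{"rx": 0,"ry": 0,"rz": 0,"dx": -3.5,"dy": -2.2,"dz": -0.2,"jaw": 60},{"rx": 0,"ry": 0,"rz": 0,"dx": -5,"dy": -2.2,"dz": -0.4,"jaw": 60},{"rx": 0,"ry": 0,"rz": 0,"dx": -6.4,"dy": -2.2,"dz": -0.6,"jaw": 60}])

```text
time_s: 4.88
position: [0.6033, 0.0329, 0.192]
orientation: [[0.001, 0.002, 1.0], [-1.0, 0.001, 0.001], [-0.001, -1.0, 0.002]]
contact_force: [1.5, 0.3, -0.2]
finger_gap: 0.0598
```

Request:
move_arm(plan=[{"rx": 0,"ry": 0,"rz": 0,"dx": -1.3,"dy": 0,"dz": 0,"jaw": 60},{"rx": 0,"ry": 0,"rz": 0,"dx": -2.6,"dy": 0,"dz": 0,"jaw": 60},{"rx": 0,"ry": 0,"rz": 0,"dx": -3.9,"dy": 0,"dz": 0,"jaw": 60},{"rx": 0,"ry": 0,"rz": 0,"dx": -5.2,"dy": 0,"dz": 0,"jaw": 60},{"rx": 0,"ry": 0,"rz": 0,"dx": -6.4,"dy": 0,"dz": 0,"jaw": 60}])

```text
time_s: 5.3
position: [0.6027, 0.1931, 0.1908]
orientation: [[0.002, -0.0, 1.0], [-1.0, 0.001, 0.002], [-0.001, -1.0, -0.0]]
contact_force: [0.4, -0.2, -0.1]
finger_gap: 0.0597
```

```bash
python3 - <<'E'
from h import *
a=r.camera("top");b=r.camera("scene");s=r.get_state();print(s['position'].round(4),s['finger_gap'],s['time_s'])
cv2.imwrite("pics/t4raw.png",a[:,:,::-1]);cv2.imwrite("pics/s4raw.png",b[:,:,::-1])
cv2.imwrite("pics/t4.png",cv2.resize(a[200:350,300:500],(800,600))[:,:,::-1])
cv2.imwrite("pics/s4.png",cv2.resize(b[140:340,250:516],(798,600))[:,:,::-1])
E
```

```text
[0.6023 0.1956 0.1904] 0.05991359348438684 5.4
```

View pics/t4.png

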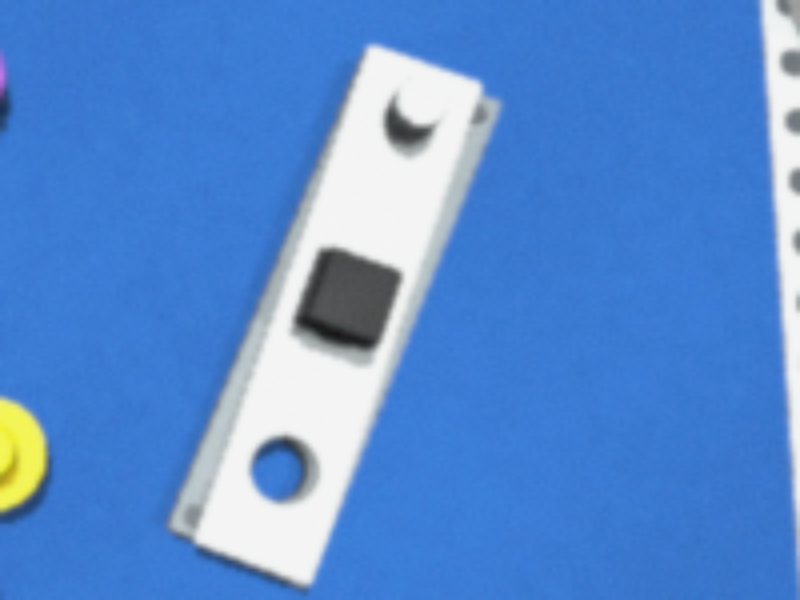

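View pics/s4.png

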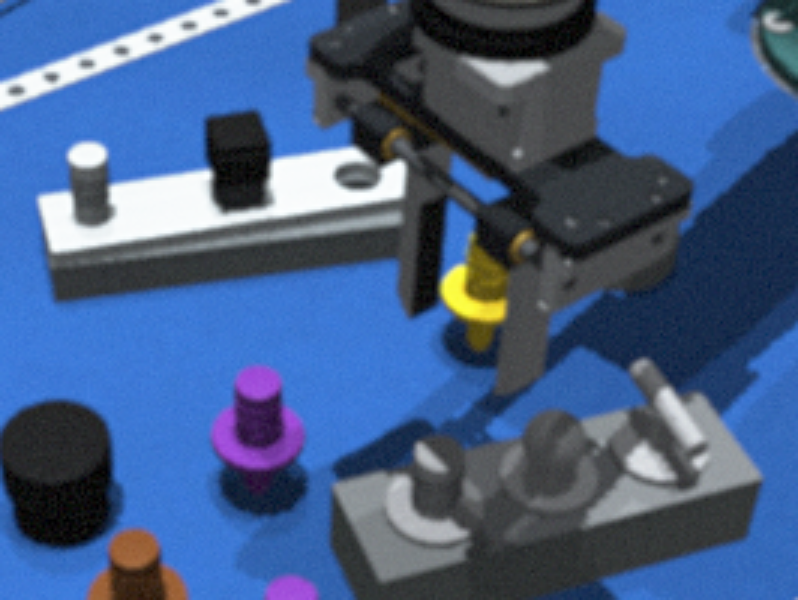

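```bash
python3 - <<'E'
from h import *
im=cv2.imread("pics/t4raw.png");x,y,w,h=358,303,26,28;k=8
g=cv2.resize(im[y:y+h,x:x+w],None,fx=k,fy=k,interpolation=cv2.INTER_CUBIC)[:,:,2]
cs,_=cv2.findContours((g<150).astype(np.uint8),cv2.RETR_EXTERNAL,cv2.CHAIN_APPROX_NONE)
for c in cs:
    if cv2.contourArea(c)<2000: continue
    e=cv2.fitEllipse(c);uv=np.array(e[0])/k+[x,y]-.44
    print(uv,np.array(e[1])/k,ray("top",uv,.042))
for n,uv,z in [("top",(300+420/4,200+103/4),.092),("scene",(250+89/3,140+155/3),.092),("scene",(250+357/3,140+175/3),.042)]:print(n,ray(n,uv,z))
E
```

```text
[369.99898487 316.73903519] [15.13981056 16.41410255] [ 0.45567888 -0.06775346  0.042     ]
top [ 0.61644305 -0.12958366  0.092     ]
scene [ 0.62271843 -0.12410025  0.092     ]
scene [ 0.45964109 -0.06457354  0.042     ]
```

Request:
move_arm(plan=[{"rx": 0,"ry": 0,"rz": 0,"dx": 0.16,"dy": 0.5,"dz": -0.08,"jaw": 60},{"rx": 0,"ry": 0,"rz": 0,"dx": 0.16,"dy": 1.5,"dz": -0.08,"jaw": 60},{"rx": 0,"ry": 0,"rz": 0,"dx": 0.16,"dy": 2.3,"dz": -0.08,"jaw": 60},{"rx": 0,"ry": 0,"rz": 0,"dx": 0.16,"dy": 3.1,"dz": -0.08,"jaw": 60},{"rx": 0,"ry": 0,"rz": 0,"dx": 0.16,"dy": 3.7,"dz": -0.08,"jaw": 60}])

```text
time_s: 5.82
position: [0.6004, 0.1857, 0.0961]
orientation: [[-0.0, -0.002, 1.0], [-1.0, -0.001, -0.0], [0.001, -1.0, -0.002]]
contact_force: [-0.2, 0.0, 0.3]
finger_gap: 0.06
```

```bash
python3 - <<'E'
from h import *
b=r.camera("scene");a=r.camera("top");s=r.get_state();print(s['position'].round(4),s['finger_gap'],s['time_s'])
cv2.imwrite("pics/s5.png",cv2.resize(b[200:350,330:530],(800,600))[:,:,::-1])
cv2.imwrite("pics/t5.png",cv2.resize(a[170:320,150:350],(800,600))[:,:,::-1])
E
```

```text
[0.5989 0.1854 0.0943] 0.05987815132904158 5.9167
```

View pics/s5.png

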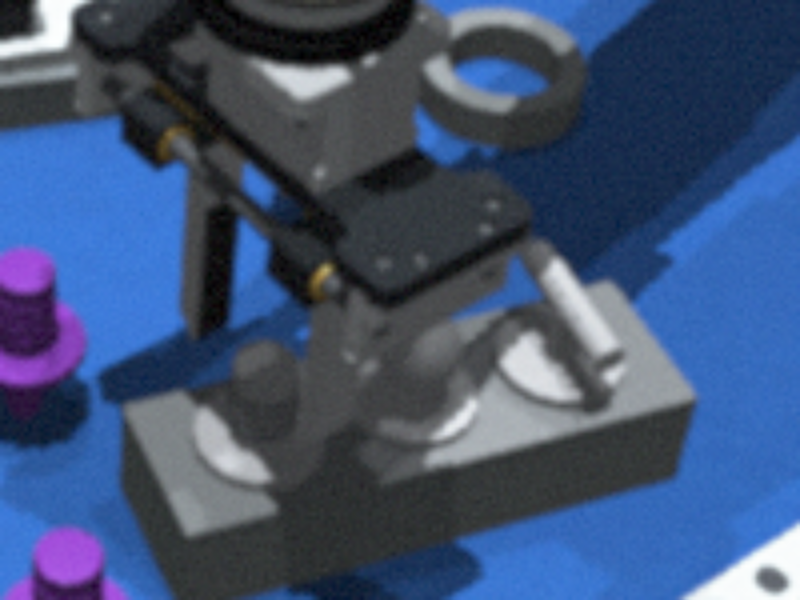

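View pics/t5.png

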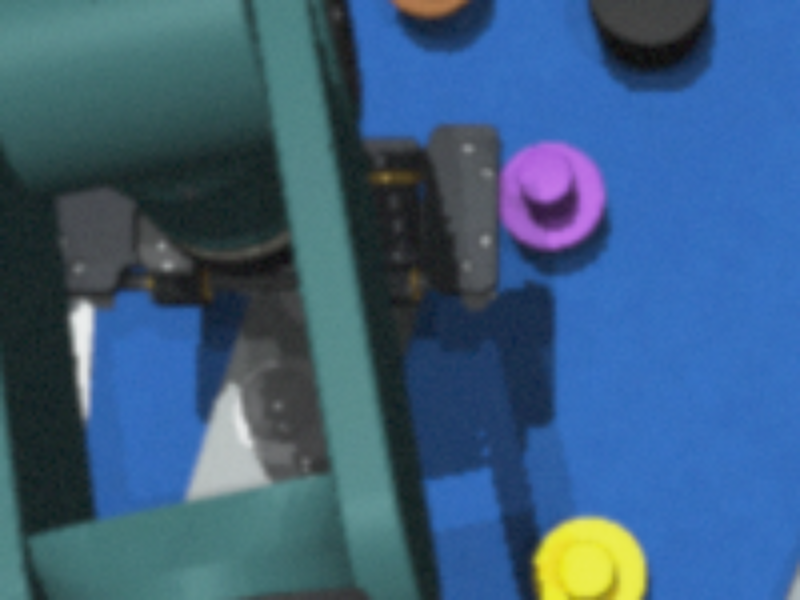

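```bash
python3 - <<'E'
from h import *
f=lambda X:((proj("scene",X)-[330,200])*4).round(0)
print("pin top",f((.6005,.189,.096)),"flange c",f((.6005,.189,.056)))
for dx in(-.008,.008):
  for dy in(.03,.0425,-.03): print(dx,dy,f((.599+dx,.1854+dy,.0803)))
im=cv2.imread("pics/s4raw.png")
E
```

```text
pin top [268. 352.] flange c [260. 422.]
-0.008 0.03 [328. 412.]
-0.008 0.0425 [349. 433.]
-0.008 -0.03 [230. 318.]
0.008 0.03 [295. 430.]
0.008 0.0425 [317. 451.]
0.008 -0.03 [198. 335.]
```

Request:
move_arm(plan=[{"rx": 0,"ry": 0,"rz": 0,"dx": -0.22,"dy": 0,"dz": 0.16,"jaw": 60},{"rx": 0,"ry": 0,"rz": 0,"dx": -0.22,"dy": 0.4,"dz": 0.16,"jaw": 60},{"rx": 0,"ry": 0,"rz": 0,"dx": -0.22,"dy": 0.73,"dz": 0.16,"jaw": 60},{"rx": 0,"ry": 0,"rz": 0,"dx": -0.22,"dy": 0.73,"dz": 0.16,"jaw": 60},{"rx": 0,"ry": 0,"rz": 0,"dx": -0.22,"dy": 0.73,"dz": 0.16,"jaw": 36}])

```text
time_s: 6.33
position: [0.6049, 0.1919, 0.0794]
orientation: [[0.0, -0.001, 1.0], [-1.0, -0.0, 0.0], [0.0, -1.0, -0.001]]
contact_force: [0.0, 0.0, -0.3]
finger_gap: 0.0566
```

Request:
move_arm(plan=[{"rx": 0,"ry": 0,"rz": 0,"dx": 0,"dy": 0,"dz": 0,"jaw": 30},{"rx": 0,"ry": 0,"rz": 0,"dx": 0,"dy": 0,"dz": 0,"jaw": 15},{"rx": 0,"ry": 0,"rz": 0,"dx": 0,"dy": 0,"dz": 0,"jaw": 15},{"rx": 0,"ry": 0,"rz": 0,"dx": 0,"dy": 0,"dz": 0,"jaw": 15},{"rx": 0,"ry": 0,"rz": 0,"dx": 0,"dy": 0,"dz": 0,"jaw": 15}], grip_force=20)

```text
time_s: 6.75
position: [0.6055, 0.1917, 0.0804]
orientation: [[0.0, 0.001, 1.0], [-1.0, -0.001, 0.0], [0.001, -1.0, 0.001]]
contact_force: [0.4, -1.2, 0.9]
finger_gap: 0.0255
```

```bash
python3 - <<'E'
from h import *
b=r.camera("scene");s=r.get_state();print(s['position'].round(4),s['finger_gap'],s['time_s'],s['contact_force'])
cv2.imwrite("pics/s6.png",cv2.resize(b[200:350,330:530],(800,600))[:,:,::-1])
E
```

```text
[0.6055 0.1917 0.0804] 0.025690774499361427 6.8 [-0.64674896 -0.86091152  2.00099027]
```

View pics/s6.png

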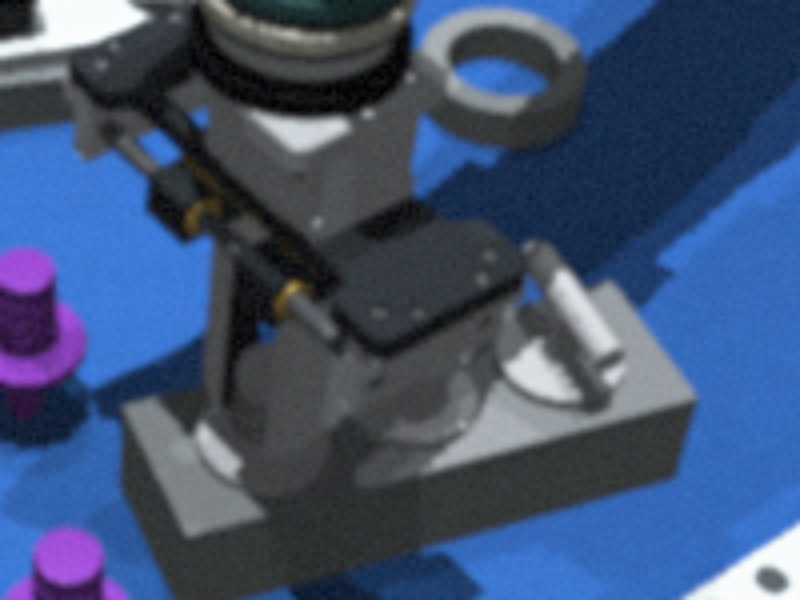

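Request:
move_arm(plan=[{"rx": 0,"ry": 0,"rz": 0,"dx": 0,"dy": 0,"dz": 0,"jaw": 15},{"rx": 0,"ry": 0,"rz": 0,"dx": 0,"dy": -0.6,"dz": 0,"jaw": 15},{"rx": 0,"ry": 0,"rz": 0,"dx": 0,"dy": -1.4,"dz": 0,"jaw": 15},{"rx": 0,"ry": 0,"rz": 0,"dx": 0,"dy": -2.2,"dz": 0,"jaw": 15},{"rx": 0,"ry": 0,"rz": 0,"dx": 0,"dy": -3.0,"dz": 0,"jaw": 15}], grip_force=30)

```text
time_s: 7.22
position: [0.6048, 0.1921, 0.1549]
orientation: [[0.0, -0.002, 1.0], [-1.0, 0.0, 0.0], [-0.0, -1.0, -0.002]]
contact_force: [0.2, 0.2, -0.4]
finger_gap: 0.0253
```

```bash
python3 - <<'E'
from h import *
b=r.camera("scene");s=r.get_state();print(s['position'].round(4),s['finger_gap'],s['time_s'],s['contact_force'])
cv2.imwrite("pics/s7.png",cv2.resize(b[200:350,330:530],(800,600))[:,:,::-1])
p=s['position']
f=lambda X:((proj("scene",X)-[330,200])*4).round(0)
tip=p+[0,0,-.0704] # tip 10mm when tcp .0804
print("tip",f(tip),"flange",f(tip+[0,0,.04]),[f(tip+[dx,0,.04]) for dx in(-.005,.005)])
E
```

```text
[0.6072 0.1926 0.1606] 0.02542270516457744 7.2667 [2.53705497 0.58731176 1.6376451 ]
tip [259. 376.] flange [266. 303.] [array([277., 297.]), array([256., 308.])]
```

View pics/s7.png

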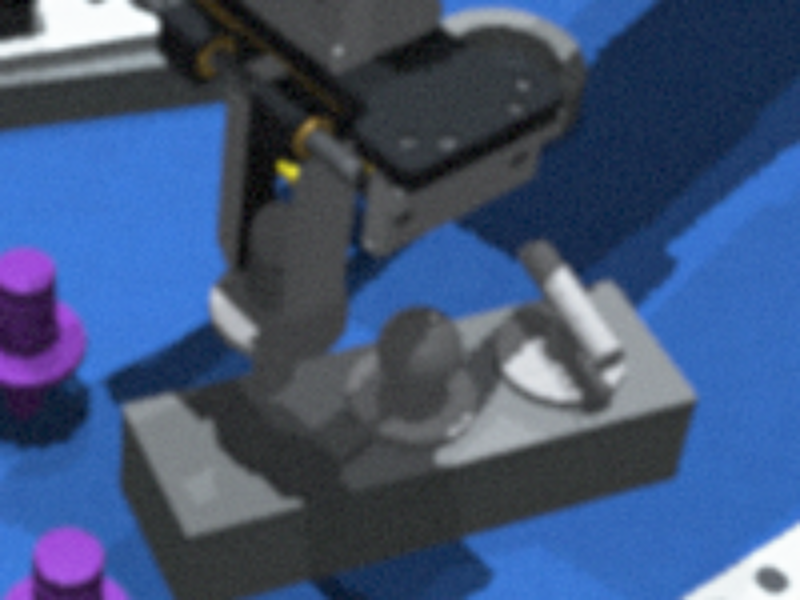

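Request:
move_arm(plan=[{"rx": 0,"ry": 0,"rz": 0,"dx": 0,"dy": -1,"dz": 0,"jaw": 15},{"rx": 0,"ry": 0,"rz": 0,"dx": 1.0,"dy": -1.8,"dz": -0.5,"jaw": 15},{"rx": 0,"ry": 0,"rz": 0,"dx": 2.1,"dy": -1.8,"dz": -1.2,"jaw": 15},{"rx": 0,"ry": 0,"rz": 0,"dx": 3.3,"dy": -1.8,"dz": -1.9,"jaw": 15},{"rx": 0,"ry": 0,"rz": 0,"dx": 4.5,"dy": -1.8,"dz": -2.6,"jaw": 15}])

```text
time_s: 7.68
position: [0.5395, 0.0788, 0.1993]
orientation: [[0.002, -0.0, 1.0], [-1.0, 0.0, 0.002], [-0.0, -1.0, -0.0]]
contact_force: [1.0, -0.5, -1.0]
finger_gap: 0.0256
```

Request:
move_arm(plan=[{"rx": 0,"ry": 0,"rz": 0,"dx": 1.2,"dy": 0,"dz": -0.7,"jaw": 15},{"rx": 0,"ry": 0,"rz": 0,"dx": 2.4,"dy": 0,"dz": -1.4,"jaw": 15},{"rx": 0,"ry": 0,"rz": 0,"dx": 3.6,"dy": 0,"dz": -2.1,"jaw": 15},{"rx": 0,"ry": 0,"rz": 0,"dx": 4.8,"dy": 0,"dz": -2.8,"jaw": 15},{"rx": 0,"ry": 0,"rz": 0,"dx": 5.8,"dy": 0,"dz": -3.34,"jaw": 15}])

```text
time_s: 8.1
position: [0.4551, -0.0669, 0.199]
orientation: [[-0.0, -0.001, 1.0], [-1.0, -0.0, -0.0], [0.0, -1.0, -0.001]]
contact_force: [0.2, 0.1, -1.2]
finger_gap: 0.0254
```

Request:
move_arm(plan=[{"rx": 0,"ry": 0,"rz": 0,"dx": 0,"dy": 0.4,"dz": 0,"jaw": 15},{"rx": 0,"ry": 0,"rz": 0,"dx": 0,"dy": 1,"dz": 0,"jaw": 15},{"rx": 0,"ry": 0,"rz": 0,"dx": 0,"dy": 1.6,"dz": 0,"jaw": 15},{"rx": 0,"ry": 0,"rz": 0,"dx": 0,"dy": 2,"dz": 0,"jaw": 15},{"rx": 0,"ry": 0,"rz": 0,"dx": 0,"dy": 2,"dz": 0,"jaw": 15}])

```text
time_s: 8.52
position: [0.4551, -0.0646, 0.1464]
orientation: [[0.001, -0.006, 1.0], [-1.0, 0.002, 0.001], [-0.002, -1.0, -0.006]]
contact_force: [-1.4, -0.4, -1.0]
finger_gap: 0.0256
```

```bash
cat > look.py <<'E'
from h import *
import sys
t=sys.argv[1]
b=r.camera("scene");a=r.camera("top");s=r.get_state();print(s['position'].round(4),s['orientation'][:,1].round(3),s['finger_gap'],s['time_s'],s['contact_force'].round(2))
cv2.imwrite(f"pics/s{t}raw.png",b[:,:,::-1]);cv2.imwrite(f"pics/t{t}raw.png",a[:,:,::-1])
cv2.imwrite(f"pics/s{t}.png",cv2.resize(b[120:240,290:450],(800,600))[:,:,::-1])
cv2.imwrite(f"pics/t{t}.png",cv2.resize(a[200:380,280:480],(660,594))[:,:,::-1])
f=lambda X:((proj("scene",X)-[290,120])*5).round(0)
tip=s['position']+[0,0,-.0704]
print("tip",f(tip),"flange bottom c",f(tip+[0,0,.04]),"top c",f(tip+[0,0,.046]),"hole",f((.458,-.065,.042)))
E
python3 look.py 8
```

```text
[ 0.4567 -0.065   0.1493] [-0.001  0.001 -1.   ] 0.025803677412323832 8.6167 [-0.03 -0.31  0.13]
tip [404. 312.] flange bottom c [409. 226.] top c [410. 213.] hole [398. 390.]
```

View pics/s8.png

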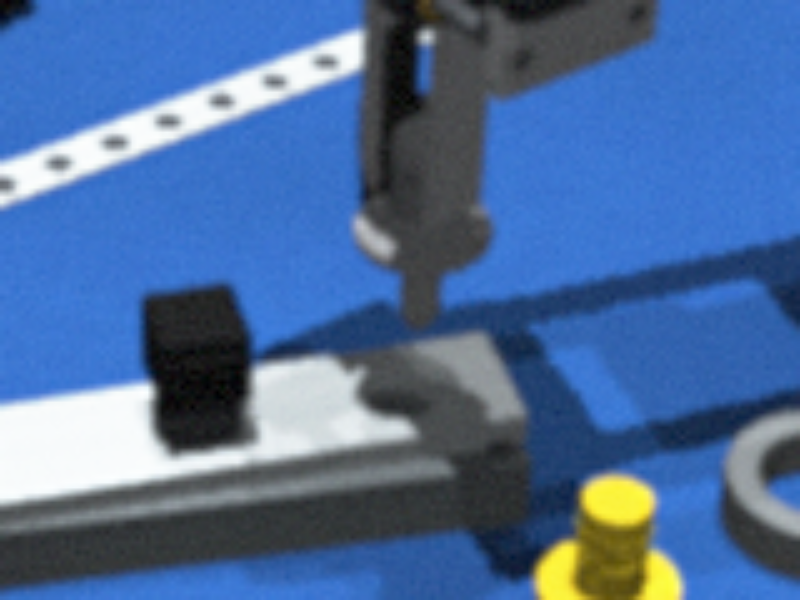

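View pics/t8.png

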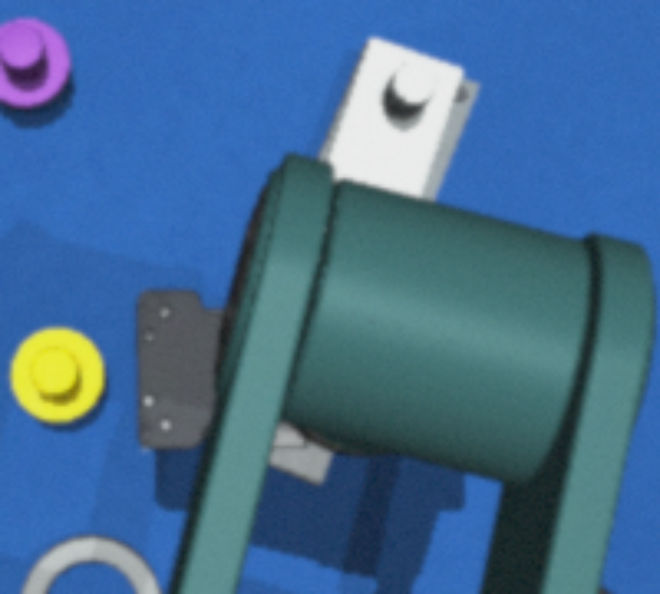

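```bash
python3 - <<'E'
from h import *
f=lambda X:((proj("scene",X)-[290,120])*5).round(0)
p=np.array([.4567,-.065,.1493])
for dy in(.013,.0255):
  for dx in(-.008,.008): print("near",dx,dy,f(p+[dx,dy,-.014]),f(p+[dx,dy,.03]))
for dy in(-.013,-.0255):
  for dx in(-.008,.008): print("far",dx,dy,f(p+[dx,dy,-.014]),f(p+[dx,dy,.03]))
print("flange L/R",[f(p+[26e-3*np.cos(a),26e-3*np.sin(a),-.0274]) for a in (np.radians(146),np.radians(-34))])
print(ray("scene",(290+423.5/5,120+240/5),.1493-.0274))
im=cv2.imread("pics/s8raw.png");cv2.imwrite("pics/s8z.png",cv2.resize(im[115:195,350:410],(600,800)[::1],interpolation=cv2.INTER_CUBIC)[:600])
E
```

```text
near -0.008 0.013 [450. 199.] [457.  97.]
near 0.008 0.013 [415. 213.] [421. 111.]
near -0.008 0.0255 [471. 215.] [478. 113.]
near 0.008 0.0255 [436. 230.] [442. 127.]
far -0.008 -0.013 [407. 166.] [412.  64.]
far 0.008 -0.013 [373. 180.] [377.  78.]
far -0.008 -0.0255 [387. 150.] [392.  49.]
far 0.008 -0.0255 [352. 164.] [356.  62.]
flange L/R [array([479., 219.]), array([339., 220.])]
[ 0.46041727 -0.0515768   0.1219    ]
```

View pics/s8z.png

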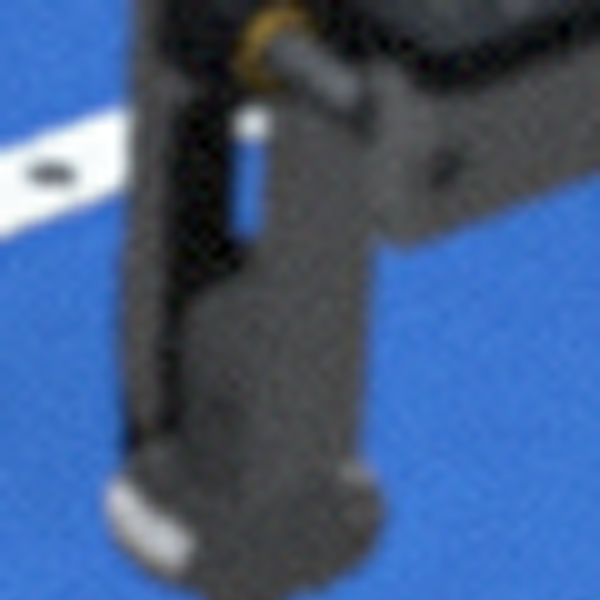

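Request:
move_arm(plan=[{"rx": 0,"ry": 0,"rz": 0,"dx": 0.16,"dy": 0.3,"dz": 0.12,"jaw": 15},{"rx": 0,"ry": 0,"rz": 0,"dx": 0.16,"dy": 0.6,"dz": 0.12,"jaw": 15},{"rx": 0,"ry": 0,"rz": 0,"dx": 0.16,"dy": 0.9,"dz": 0.12,"jaw": 15},{"rx": 0,"ry": 0,"rz": 0,"dx": 0.16,"dy": 0.9,"dz": 0.12,"jaw": 15},{"rx": 0,"ry": 0,"rz": 0,"dx": 0.16,"dy": 0.9,"dz": 0.12,"jaw": 15}])

```text
time_s: 9.03
position: [0.4594, -0.0694, 0.1267]
orientation: [[0.0, -0.002, 1.0], [-1.0, 0.0, 0.0], [-0.0, -1.0, -0.002]]
contact_force: [0.2, 0.5, -1.2]
finger_gap: 0.0254
```

```bash
python3 look.py 9; python3 - <<'E'
import cv2
im=cv2.imread("pics/s9raw.png");cv2.imwrite("pics/s9z.png",cv2.resize(im[150:210,340:420],(800,600),interpolation=cv2.INTER_CUBIC))
im=cv2.imread("pics/s4raw.png");cv2.imwrite("pics/s4z.png",cv2.resize(im[150:210,340:420],(800,600),interpolation=cv2.INTER_CUBIC))
E
```

```text
[ 0.46   -0.0696  0.1276] [ 0. -0. -1.] 0.025457246669229647 9.1333 [-0.23  0.52 -1.08]
tip [388. 354.] flange bottom c [392. 270.] top c [393. 257.] hole [398. 390.]
```

View pics/s9z.png

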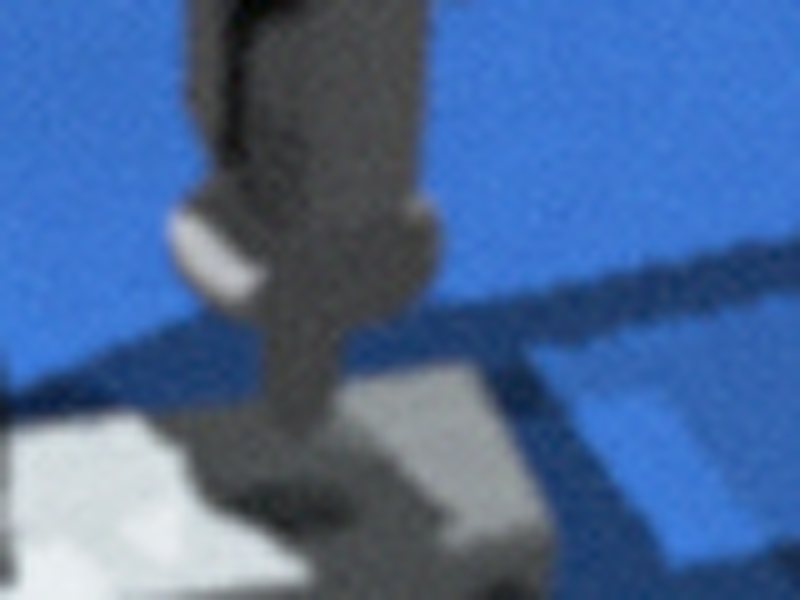

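View pics/s4z.png

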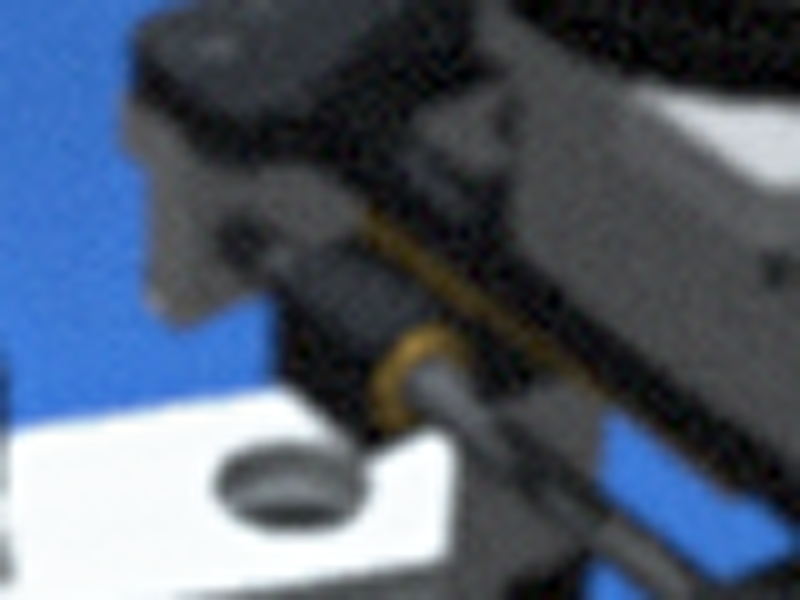

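```bash
python3 - <<'E'
from h import *
print(ray("scene",(340+30.4-.45,150+22.5-.45),.1002),ray("scene",(340+29.1-.45,150+48.6-.45),.042))
E
```

```text
[ 0.45637955 -0.06987484  0.1002    ] [ 0.45985607 -0.06541763  0.042     ]
```

Request:
move_arm(plan=[{"rx": 0,"ry": 0,"rz": 0,"dx": -0.12,"dy": 0,"dz": 0.06,"jaw": 15},{"rx": 0,"ry": 0,"rz": 0,"dx": -0.12,"dy": 0.2,"dz": 0.06,"jaw": 15},{"rx": 0,"ry": 0,"rz": 0,"dx": -0.12,"dy": 0.4,"dz": 0.06,"jaw": 15},{"rx": 0,"ry": 0,"rz": 0,"dx": -0.12,"dy": 0.6,"dz": 0.06,"jaw": 15},{"rx": 0,"ry": 0,"rz": 0,"dx": -0.12,"dy": 0.8,"dz": 0.06,"jaw": 15}])

```text
time_s: 9.55
position: [0.4611, -0.0665, 0.1067]
orientation: [[0.0, -0.0, 1.0], [-1.0, 0.0, 0.0], [-0.0, -1.0, -0.0]]
contact_force: [-0.3, -0.5, -1.4]
finger_gap: 0.0254
```

```bash
python3 look.py 10; python3 - <<'E'
import cv2
im=cv2.imread("pics/s10raw.png");cv2.imwrite("pics/s10z.png",cv2.resize(im[150:210,340:420],(800,600),interpolation=cv2.INTER_CUBIC))
E
```

```text
[ 0.4604 -0.0663  0.106 ] [-0.003  0.001 -1.   ] 0.02573522705557489 9.65 [ 0.38  0.72 -1.59]
tip [390. 403.] flange bottom c [394. 321.] top c [395. 308.] hole [398. 390.]
```

View pics/s10z.png

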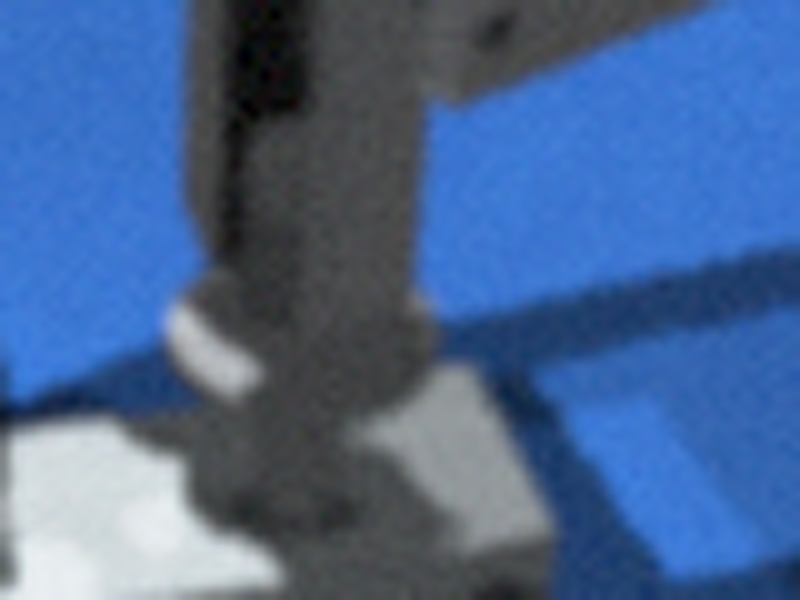

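```bash
python3 - <<'E'
import cv2,numpy as np
im=cv2.imread("pics/s10raw.png")[175:210,345:400].astype(float)
im=np.clip((im-30)*3,0,255).astype(np.uint8)
cv2.imwrite("pics/s10e.png",cv2.resize(im,(770,490),interpolation=cv2.INTER_CUBIC))
E
```

```text
(no output)
```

View pics/s10e.png

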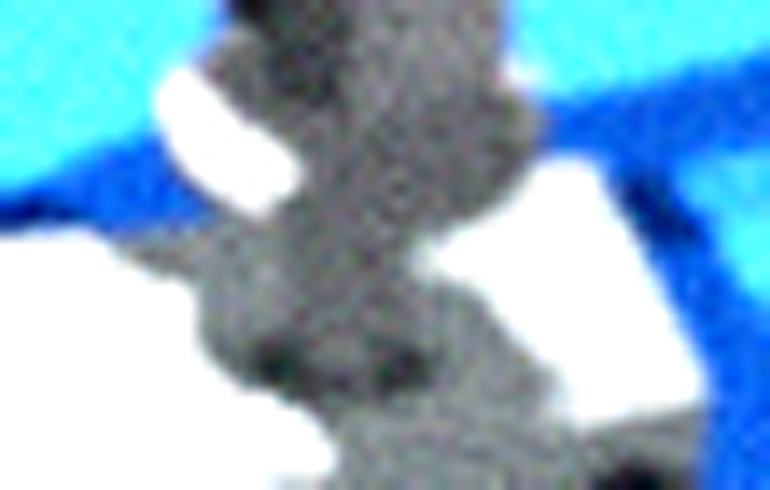

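Request:
move_arm(plan=[{"rx": 0,"ry": 0,"rz": 0,"dx": 0,"dy": 0.1,"dz": 0,"jaw": 15},{"rx": 0,"ry": 0,"rz": 0,"dx": 0,"dy": 0.2,"dz": 0,"jaw": 15},{"rx": 0,"ry": 0,"rz": 0,"dx": 0,"dy": 0.3,"dz": 0,"jaw": 15},{"rx": 0,"ry": 0,"rz": 0,"dx": 0,"dy": 0.4,"dz": 0,"jaw": 15},{"rx": 0,"ry": 0,"rz": 0,"dx": 0,"dy": 0.5,"dz": 0,"jaw": 15}])

```text
time_s: 10.07
position: [0.4614, -0.0666, 0.0948]
orientation: [[0.0, 0.0, 1.0], [-1.0, -0.0, 0.0], [0.0, -1.0, 0.0]]
contact_force: [-0.1, 0.5, -1.2]
finger_gap: 0.0253
```

Tip is about 6 mm below the base top, with no contact force. Continuing.

Request:
move_arm(plan=[{"rx": 0,"ry": 0,"rz": 0,"dx": 0,"dy": 0.12,"dz": 0,"jaw": 15},{"rx": 0,"ry": 0,"rz": 0,"dx": 0,"dy": 0.24,"dz": 0,"jaw": 15},{"rx": 0,"ry": 0,"rz": 0,"dx": 0,"dy": 0.36,"dz": 0,"jaw": 15},{"rx": 0,"ry": 0,"rz": 0,"dx": 0,"dy": 0.48,"dz": 0,"jaw": 15},{"rx": 0,"ry": 0,"rz": 0,"dx": 0,"dy": 0.6,"dz": 0,"jaw": 15}])

```text
time_s: 10.48
position: [0.4613, -0.0666, 0.0796]
orientation: [[0.0, -0.0, 1.0], [-1.0, -0.0, 0.0], [0.0, -1.0, -0.0]]
contact_force: [-0.5, 0.2, -1.3]
finger_gap: 0.0255
```

```bash
python3 look.py 11
```

```text
[ 0.4609 -0.0665  0.0792] [-0.001  0.    -1.   ] 0.025850645321366193 10.5833 [-0.74  1.28 -1.08]
tip [386. 456.] flange bottom c [390. 376.] top c [391. 364.] hole [398. 390.]
```

View pics/s11.png

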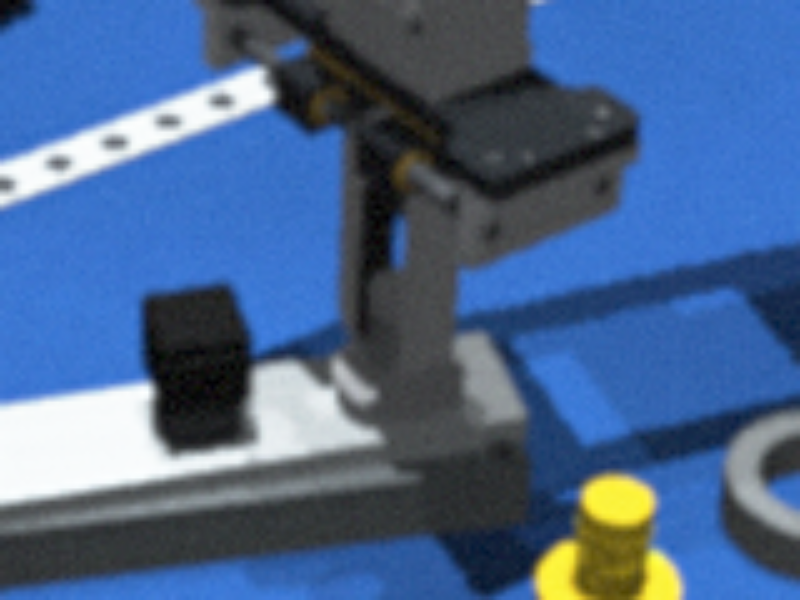

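Request:
move_arm(plan=[{"rx": 0,"ry": 0,"rz": 0,"dx": 0,"dy": 0.08,"dz": 0,"jaw": 15},{"rx": 0,"ry": 0,"rz": 0,"dx": 0,"dy": 0.16,"dz": 0,"jaw": 15},{"rx": 0,"ry": 0,"rz": 0,"dx": 0,"dy": 0.24,"dz": 0,"jaw": 15},{"rx": 0,"ry": 0,"rz": 0,"dx": 0,"dy": 0.24,"dz": 0,"jaw": 15},{"rx": 0,"ry": 0,"rz": 0,"dx": 0,"dy": 0.24,"dz": 0,"jaw": 15}])

```text
time_s: 11.0
position: [0.4613, -0.0666, 0.0738]
orientation: [[0.0, -0.0, 1.0], [-1.0, -0.0, 0.0], [0.0, -1.0, -0.0]]
contact_force: [0.7, -0.2, -0.9]
finger_gap: 0.0254
```

Request:
move_arm(plan=[{"rx": 0,"ry": 0,"rz": 0,"dx": 0,"dy": 0,"dz": 0,"jaw": 30},{"rx": 0,"ry": 0,"rz": 0,"dx": 0,"dy": 0,"dz": 0,"jaw": 40},{"rx": 0,"ry": 0,"rz": 0,"dx": 0,"dy": 0,"dz": 0,"jaw": 55},{"rx": 0,"ry": 0,"rz": 0,"dx": 0,"dy": 0,"dz": 0,"jaw": 55},{"rx": 0,"ry": 0,"rz": 0,"dx": 0,"dy": 0,"dz": 0,"jaw": 55}])

```text
time_s: 11.42
position: [0.4615, -0.0666, 0.0742]
orientation: [[0.0, 0.0, 1.0], [-1.0, -0.0, 0.0], [0.0, -1.0, 0.0]]
contact_force: [-0.5, -1.2, -0.9]
finger_gap: 0.0529
```

Request:
move_arm(plan=[{"rx": 0,"ry": 0,"rz": 0,"dx": 0,"dy": -0.3,"dz": 0,"jaw": 55},{"rx": 0,"ry": 0,"rz": 0,"dx": 0,"dy": -1,"dz": 0,"jaw": 55},{"rx": 0,"ry": 0,"rz": 0,"dx": 0,"dy": -2,"dz": 0,"jaw": 55},{"rx": 0,"ry": 0,"rz": 0,"dx": 0,"dy": -3,"dz": 0,"jaw": 55},{"rx": 0,"ry": 0,"rz": 0,"dx": 0,"dy": -4,"dz": 0,"jaw": 55}])

```text
time_s: 11.83
position: [0.4612, -0.0665, 0.1755]
orientation: [[0.0, 0.0, 1.0], [-1.0, -0.0, 0.0], [0.0, -1.0, 0.0]]
contact_force: [0.8, 0.5, 1.1]
finger_gap: 0.0551
```

Request:
move_arm(plan=[{"rx": 0,"ry": 0,"rz": 0,"dx": -1.3,"dy": 0,"dz": 0,"jaw": 55},{"rx": 0,"ry": 0,"rz": 0,"dx": -2.6,"dy": 0,"dz": 0,"jaw": 55},{"rx": 0,"ry": 0,"rz": 0,"dx": -3.9,"dy": 0,"dz": 0,"jaw": 55},{"rx": 0,"ry": 0,"rz": 0,"dx": -5.2,"dy": 0,"dz": 0,"jaw": 55},{"rx": 0,"ry": 0,"rz": 0,"dx": -6.5,"dy": 0,"dz": 0,"jaw": 55}])

```text
time_s: 12.25
position: [0.4612, 0.0973, 0.1749]
orientation: [[-0.0, 0.001, 1.0], [-1.0, 0.0, -0.0], [-0.0, -1.0, 0.001]]
contact_force: [-0.4, 0.9, -0.2]
finger_gap: 0.0551
```

```bash
python3 look.py 12
```

```text
[0.461  0.0997 0.1747] [ 0.001  0.002 -1.   ] 0.055096569081885156 12.35 [-0.55 -0.2   0.6 ]
tip [690. 496.] flange bottom c [703. 405.] top c [705. 390.] hole [398. 390.]
```

View pics/s12.png

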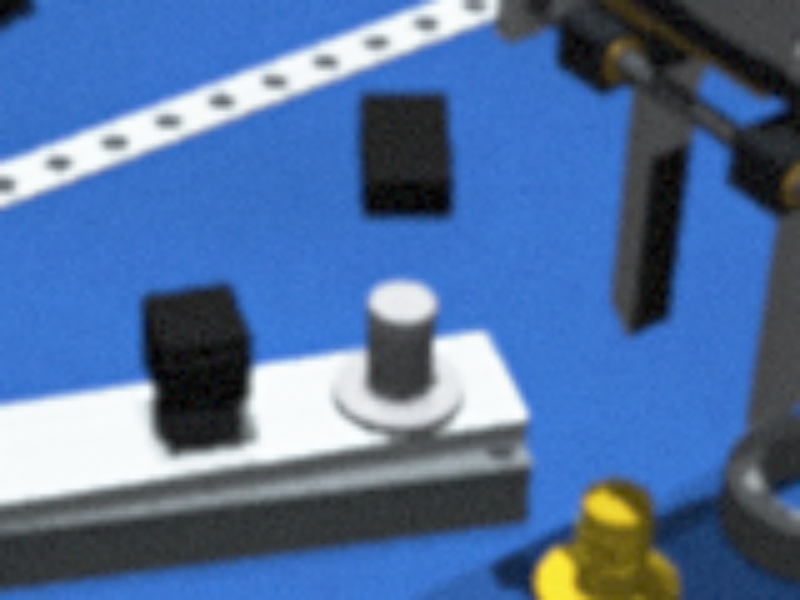

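View pics/t12.png

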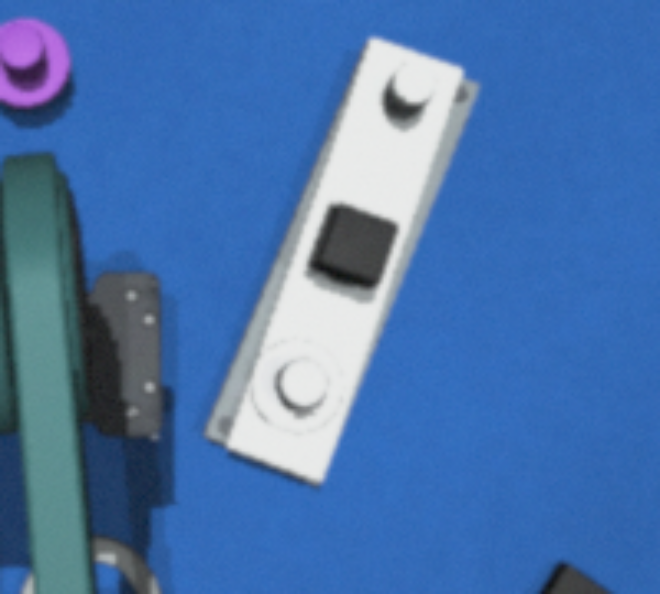

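```bash
python3 - <<'E'
from h import *
print(ray("top",(280+297/3.3,200+386/3.3),.048)); s=r.get_state();print(s['contact_force'],s['joint_velocities'].round(2))
r.finish_job()
E
```

```text
[ 0.45502008 -0.06716549  0.048     ]
[-0.54531689 -0.20041006  0.60282594] [-4.11 -0.23  0.44 -3.55  0.15 -2.96]
the job is handed in; nothing more can be done
```

I swung the arm round by its post, pushed the straight-grip pin down through both holes, let go and moved the gripper clear. The job was handed in at about 12.4 s; no verdict was reported.

**Last checks:**
- **Pin position:** in both pictures it stands upright with its flange flat on the arm. It is about 3 mm from where the top camera put the lock hole (limit 15 mm).
- **Depth:** I did not measure the tip. I judged the pin fully home from the flange resting flat on the arm.
- **Arm alignment:** the arm is a little short of lined up, by about 0.04 rad from the hole positions and 0.08 rad from the edges (limit 0.2 rad).
- **Forces:** the largest reading was about 6 N, while gripping the post, with no push-back during insertion.

**Disagreements:** the two cameras differed by 3–8 mm on object positions. I steered the insertion mostly by comparing the pin with the hole in the scene picture. The robot still had about 4 deg/s of joint motion left at hand-in, but it was well clear of everything.

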